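# Load the tea-drying rack under its drop guard

### The job

Put the tea ball up to dry: lift the rack's drop guard and hang its bar in the notches on top of the two front posts so that it stays up, then slide the perforated tray fully home against the back stop, on the lowest pair of rails that clears whatever stands inside the rack. The tea ball must end up standing upright on the tray, inside its raised edge; leave the guard hanging, and leave the tin, the jars, the mug, the bowl, the bottle and the coaster where they are.

Things in the scene. Friction and masses are not known exactly. Their poses are not given: they have to be found in the camera images.
- rack: Open steel drying rack fixed to the worktop, 200 mm deep, 206 mm wide, 207 mm high at its two front posts (|y| 87 to 103 mm, x -106 to -78 mm), 150 mm at the back. Origin on the worktop under the middle of the bay; +x points into the rack (the way the tray slides in), the mouth is at -x; z up. Back stops: front face at x +79 mm. No floor: what stands inside stands on the worktop.
- rack_bay (a point): The rack's origin, on the worktop in the middle of the bay: exactly one of the tin, the low jar and the tall jar stands within 20 mm of it; that is what the tray has to clear.
- rack_rails (a point): Middle of the bay, level with the upper faces of the lowest of three rail pairs: these are 45, 80 and 115 mm above the worktop. Ledges 4 mm thick, x -79 to +79 mm, |y| 62 to 80 mm, with side flanges at |y| 80 mm reaching 12 mm above the ledge: the 150 mm wide tray has 5 mm of play each side.
- rack_notch (a point): Half-way between the two notches, level with their floors: x -92 mm, 185 mm above the worktop. Each front post has one in its top, open upwards, 16 mm wide (x -100 to -84 mm); front lip up to 195 mm, back lip up to 207 mm above the worktop.
- guard_grip (a point): Middle of the upright wooden grip on top of the drop guard: 24 mm (rack x) by 14 mm (rack y) by 42 mm high, 145 mm above the worktop at rack x -112 mm with the guard down. Axes as the rack's. The guard is a white perforated panel 150 mm wide, 4 mm thick across the mouth, 30 to 120 mm above the worktop when down; 0.25 kg.
- guard_bar (a point): Centre of the guard's steel bar along its lower edge: 10 mm thick, 216 mm long along rack y, 115 mm under the grip's centre. Down: 30 mm above the worktop at rack x -112 mm, in front of the posts. It must rise over the front lips (bar centre above 200 mm), move 20 mm back to rack x -92 mm and come down on the notch floors (bar centre at 190 mm).
- guard_lift (a joint): Height of the guard in m: 0 down, upwards positive, end stop 0.185; in the notches 0.160; let go elsewhere, it falls.
- guard (a joint): Position of the guard along rack +x in m: 0 in front of the posts, 0.020 over the middle of the notches (0.017 to 0.023 within them). The posts block it until the bar is above the lips; then it slides freely.
- tray_mid (a point): Upper face, at the middle, of the loose perforated steel tray: 150 by 150 mm, sheet 4 mm thick (underside 4 mm below this point), raised edge 10 mm high overall, 3 mm thick; 0.18 kg or so. x points away from the tail to the edge that goes in first; z up. Fully home, its axes match the rack's and it is 4 mm above the ledges at rack x 0 to +4 mm.
- tray_grip (a point): Centre of the upright wooden grip on the tray's flat tail: 32 mm long (tray x), 12 mm thick (tray y), from 2 to 46 mm above the tray's underside; this point is 25 mm above the underside and 175 mm from the tray's middle along tray -x. Axes as the tray's.
- tea_ball_center (a point): Centre of the stainless tea ball: 40 mm in diameter at its band (12 mm high), 42 mm high with its top stud, standing on a flat foot 30 mm wide; this point is 22 mm above the foot; z up; 0.06 kg.
- tin_mid (a point): Centre of the round steel tin: 72 mm in diameter, 30 mm high.
- low_jar_mid (a point): Centre of the low cobalt jar with steel screw lid: 60 mm in diameter, 64 mm high.
- tall_jar_mid (a point): Centre of the tall cobalt jar with steel screw lid: 60 mm in diameter, 99 mm high.
- mug: White mug, 76 mm wide, 85 mm high; origin under its middle. Bystander.
- bowl: Small blue bowl, 90 mm wide, 36 mm high; origin under its middle. Bystander.
- syrup: Amber bottle, 52 mm wide, 130 mm high; origin under its middle. Bystander.
- puck: Cork coaster, 68 mm wide, 20 mm high; origin under its middle. Bystander.
Mind the look-alikes: they are no part of the job. What is shaped like the part that bears tall_jar_mid but red is not meant. Of the things that look like the part that bears tea_ball_center, take the one that is farthest to the robot's left at the start.

How it is judged:
By the outcome, as a careful person would: the job done as asked, in the order asked, and still so for the second after the job is handed in, with the robot touching nothing.
It also fails if it takes over 72 s, if anything falls off the work surface, if the arm or the gripper's body presses on something with over 40 N, if the wrist force passes 120 N, or if a joint passes its speed limit or range.

### The arm

A 7-joint arm with a two-finger parallel gripper is mounted at the origin on the work surface. World frame = base frame: x ahead of the robot, y to its left, z up, the work surface at z = 0. Lengths are in m, angles in rad, forces in N, time in s.
With the tool pointing down it reaches from about 0.4 to 0.85 m from the base axis. Payload 4.5 kg.
Tool frame: the origin (TCP) lies between the finger pads; the fingertips stand 14 mm ahead of it and the grasp point (between the pads) lies 5 mm behind it; z points along the fingers, y is the direction in which the jaws open and shut (so a half turn about z gives the same grasp; the last joint's range is limited). The gripper opens to 85 mm and grips with 20 to 120 N. Pads are 22 mm wide; open, the fingers measure 114 mm over their backs; the gripper's body (76 mm by 85 mm) begins 54 mm behind the grasp point. The pads swing forward as they close: fully open they stand 13 mm farther back than shut.
Start: joints at [1.284, 0.689, -0.195, 1.565, 0.157, 0.902, -0.215], TCP at [0.197, -0.593, 0.245] pointing down, gripper open.
Joint ranges: [-3.01, 3.01], [-0.46, 2.08], [-1.47, 1.51], [0.13, 2.56], [-1, 4.14], [0.04, 2.09], [-2.66, 2.66]. Speed limits (rad/s): [2.57, 2.57, 3.14, 3.14, 3.14, 3.14, 3.14].

### API

Orientations are given as a rotation vector (axis times angle).
In Python, from cell import ctrl gives the robot as it stands. The module is installed in compiled form; this text tells all that it offers.
- The arm moves only by the tool apply_moves, never from a script. Its argument "series" is a list of rows, each a list of 7 numbers: the shift along the tool's x, y, z normalised to -1 to 1, where 1 is 40 cm, then the turn, a rotation vector about the tool's x, y, z normalised to -1 to 1, where 1 is pi/2 rad, then the opening, from -1 (shut) to 1 (fully open). A call has 1 to 8 rows; each row shifts and turns the commanded pose from where the row before left it, along the tool's axes as they then stand; what a row does not reach is not made up. A row lasts 1/8 s, in which the tool goes at most 62.5 mm and 10.7 degrees, less where a joint would pass 70% of its speed; a pose out of reach is approached as far as the arm can. A call with a number of a shift or a turn outside -1 to 1 is refused whole. A call with a gripper value outside its range is refused whole. The fingers move at their own pace and stop on an object; "newtons" is the grip in N (left out, the last holds). Time passes only in rows, so rows that do not move let the fingers close. It gives the time, the measured TCP pose, the force and the opening at its end, in the units of the state.
- ctrl.observe(): the state, without advancing time (a new reading comes with each control period).
- ctrl.get_image(name): name is "side" or "top" or "wrist"; returns a dict with "pixels" (420x560x3 uint8, red, green, blue), "depth" (420x560 float32, m along the optical axis (not along the pixel's ray), 0 where there is no reading), "fovy" (degrees; the focal length in pixels is half the picture's height over the tangent of half this angle, whatever the lens; pixels are square), "cx", "cy" (the principal point, pixels), "k1" (the pictures are not rectified: a ray, as slopes to the right and down, at radius r is drawn at 1 + k1 r^2 times it, then the intrinsics apply), "view" (4x4, takes a point from world to camera coordinates). Camera axes: x right, y up, looking along -z (the intrinsics and any distortion apply to the point x, -y, -z); pixel columns grow to the right and rows downward; lengths in m; the calibration is good to about 2 mm. A picture is of the moment at which its call begins.
- ctrl.hand_in(): hands the job in, once; it reports no verdict.
The state is a dict: "clock": time; "joint_pos": joint angles; "joint_velocities": joint speeds; "tau": joint torques, N m; "eef_pos": TCP position; "orientation": TCP orientation; "force": force on the tool from outside, world axes, zero at the start; "torque": the same for the moment, N m; "opening": finger opening in m.
Only numpy, scipy, OpenCV 4.12 (cv2) and the standard library are available. Lean on these libraries where they do the work, as an engineer would, in place of code of your own. Each camera call takes 0.05 s, during which the arm holds its last target. There are 200 camera calls.

## Working session

There is one attempt and no reset: what is moved stays moved. The work goes in short steps, Python scripts to look and compute and a tool call to move; the robot and the scene stay as the last step left them, time stands still between calls to the robot, and variables do not carry over. Pictures are saved under pics/ and viewed, about 8 in all and at most 12, crops included, and the job is handed in when it is done.

Besides the shell and the picture viewer there is one more tool, called by a JSON object that holds its "op" and its "data". apply_moves: Moves the arm, as the interface text tells. Scaled input: -1 to 1 covers 40 cm each way for a shift and pi/2 rad each way for a turn. Its arguments: {"type":"object","properties":{"series":{"type":"array","items":{"type":"array","items":{"type":"number"}}},"newtons":{"type":"number"}},"required":["series"]}

```bash
mkdir -p pics
cat > h.py <<'E'
import numpy as np, cv2, pickle
from cell import ctrl
from scipy.spatial.transform import Rotation as R
def K(im):
    h,w=im['pixels'].shape[:2]; f=h/2/np.tan(np.radians(im['fovy'])/2)
    return np.array([[f,0,im['cx']],[0,f,im['cy']],[0,0,1]])
def slopes(im,uv):
    uv=np.asarray(uv,float).reshape(-1,1,2)
    return cv2.undistortPoints(uv,K(im),np.array([im['k1'],0,0,0.])).reshape(-1,2)
def towld(im,pc): # pc: x,-y,-z
    V=im['view']; p=pc*np.array([1,-1,-1]); return (p-V[:3,3])@V[:3,:3]
def plane(im,uv,z):
    s=slopes(im,uv); d=np.c_[s,np.ones(len(s))]; V=im['view']
    D=(d*np.array([1,-1,-1]))@V[:3,:3]; o=-V[:3,:3].T@V[:3,3]
    t=(z-o[2])/D[:,2]; return o+D*t[:,None]
def cloud(im):
    h,w=im['depth'].shape; v,u=np.mgrid[:h,:w]
    s=slopes(im,np.c_[u.ravel(),v.ravel()]); d=im['depth'].ravel()[:,None]
    P=towld(im,np.c_[s,np.ones(len(s))]*d).reshape(h,w,3); P[im['depth']==0]=np.nan; return P
def save(im,name): cv2.imwrite('pics/'+name,im['pixels'][:,:,::-1])
def get(n):
    im=ctrl.get_image(n); im={k:(np.array(v) if k in('pixels','depth','view') else v) for k,v in im.items()}; return im
E
python3 - <<'E'
from h import *
d={n:get(n) for n in('top','side','wrist')}
pickle.dump(d,open('d0.pkl','wb'))
for n in d: print(n,d[n]['fovy'],d[n]['cx'],d[n]['cy'],d[n]['k1'],d[n]['view'].round(3).tolist())
save(d['top'],'top0.png');save(d['side'],'side0.png')
print(ctrl.observe())
E
```

```text
top 47.74626081141798 281.2967936877436 210.7322843681394 -0.019193038498171663 [[-0.013, -1.0, 0.005, -0.05], [0.984, -0.012, 0.176, -0.566], [-0.176, 0.007, 0.984, -1.337], [0.0, 0.0, 0.0, 1.0]]
side 53.894043898282085 280.4180295462862 213.3157077081366 -0.07624024799154634 [[-0.794, -0.608, -0.007, 0.414], [0.463, -0.612, 0.641, -0.353], [-0.394, 0.506, 0.767, -1.005], [0.0, 0.0, 0.0, 1.0]]
wrist 70.75984102380245 281.3958819686465 213.5046113664108 -0.03409601370476229 [[0.315, -0.949, -0.002, -0.623], [0.9, 0.299, -0.318, 0.043], [0.302, 0.098, 0.948, -0.381], [0.0, 0.0, 0.0, 1.0]]
{'clock': 0.15, 'joint_pos': array([ 1.28384204,  0.68977014, -0.19451449,  1.56608031,  0.15732033,
        0.90249212, -0.21508998]), 'joint_velocities': array([ 6.83479284e-04, -3.40908849e-03, -1.38437962e-03, -2.79309744e-03,
       -6.61053511e-06, -6.57296430e-04,  1.21111178e-04]), 'tau': array([-2.49281053e-03, -5.39934397e+01, -1.26881249e+00, -1.58718234e+01,
        9.17340891e-03,  6.46350818e-03, -2.59608561e-05]), 'eef_pos': array([ 0.19686344, -0.59270458,  0.24468777]), 'orientation': array([-3.09995836e+00, -5.01588499e-01,  5.32388509e-04]), 'force': array([ 0.22399961, -0.6013267 , -0.54899249]), 'torque': array([ 0.01739534, -0.05213255, -0.011469  ]), 'opening': 0.08557819092117257}
```

View pics/top0.png

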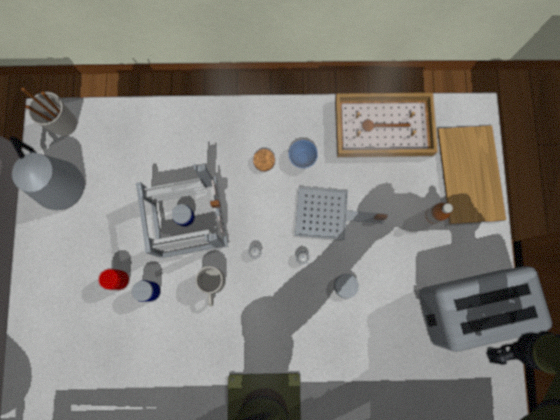

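View pics/side0.png

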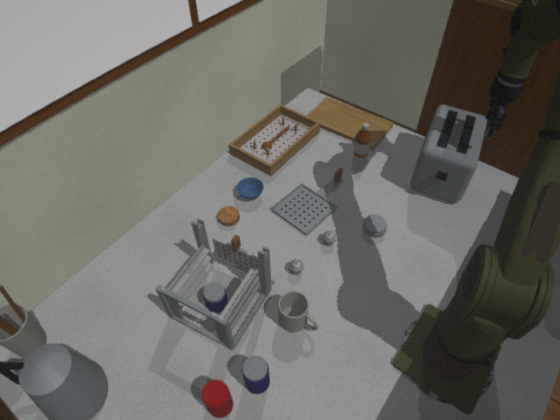

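The top view shows the rack at about (182,215) with its mouth to the right. A cobalt jar stands in it at (183,214), and the tray is at (321,212) with its grip at (380,216). There are two tea balls, at (255,250) and (302,257). The left one, (255,250), is the one meant because it has the larger y. The tin is at (345,285), the other cobalt jar at (147,290), and the red jar at (113,279) is a decoy.

Run:
```python
from h import *
d=pickle.load(open('d0.pkl','rb'))
for n in('top','side'):
    im=d[n];P=cloud(im);im['P']=P
    hsv=cv2.cvtColor(im['pixels'],cv2.COLOR_RGB2HSV)
    fl=P[(abs(P[...,2])<.02)]; print(n,'table z med',np.nanmedian(fl[:,2]))
    H,S,V=[hsv[...,i].astype(int) for i in range(3)]
    masks={'brown':((H<18)&(S>90)&(V>40)),'blue':((H>100)&(H<130)&(S>90)),'green-ish none':np.zeros_like(H,bool)}
    for k,m in masks.items():
        c,l,st,ce=cv2.connectedComponentsWithStats(m.astype(np.uint8))
        for i in range(1,c):
            if st[i,4]<12: continue
            p=P[l==i]; p=p[~np.isnan(p[:,0])]
            if len(p)==0 : continue
            q=np.median(p,0)
            if abs(q[1])<.6 and .1<q[0]<.9: print(n,k,st[i].tolist(),ce[i].round(1),q.round(3),'z',np.percentile(p[:,2],[2,98]).round(3), 'xy mid',((np.percentile(p,3,axis=0)+np.percentile(p,97,axis=0))/2).round(3))
im=d['top'];P=im['P']
for nm,(u,v) in dict(ball1=(255,250),ball2=(302,257),jarin=(182,214),jarout=(143,290),tin=(345,285)).items():
    p=P[v-14:v+15,u-14:u+15].reshape(-1,3);p=p[p[:,2]>.012]
    if len(p): 
        zt=np.percentile(p[:,2],95);t=p[p[:,2]>zt-.01]; print(nm,'top z',zt.round(3),len(p),p.mean(0).round(3),((t.min(0)+t.max(0))/2).round(3))
for n in('top','side'):
    P=d[n]['P']
    A=P[(P[...,1]>.02)&(P[...,1]<.45)&(P[...,0]>.35)&(P[...,0]<.8)&(P[...,2]>.04)]
    print(n,np.histogram(A[:,2],bins=np.arange(.04,.24,.01)))
c=cv2.resize(d['top']['pixels'][120:320,90:410,::-1],None,fx=2.5,fy=2.5,interpolation=cv2.INTER_CUBIC);cv2.imwrite('pics/c0.png',c)
pickle.dump(d,open('d0.pkl','wb'))
```

```text
top table z med 0.0007721352713761613
top brown [363, 121, 11, 9, 61] [368.6 124.9] [ 0.835 -0.33   0.026] z [0.02  0.033] xy mid [ 0.834 -0.33   0.027]
top brown [375, 123, 35, 4, 63] [394.6 124.6] [ 0.834 -0.413  0.027] z [0.02  0.033] xy mid [ 0.835 -0.403  0.027]
top brown [438, 128, 17, 16, 90] [445.5 133.8] [ 0.806 -0.566  0.019] z [0.013 0.024] xy mid [ 0.803 -0.571  0.018]
top brown [441, 147, 13, 9, 35] [446.6 151.1] [ 0.75  -0.567  0.018] z [0.013 0.025] xy mid [ 0.75  -0.567  0.019]
top brown [254, 149, 20, 22, 347] [263.6 159.6] [ 0.729 -0.006  0.02 ] z [0.014 0.027] xy mid [ 0.73  -0.005  0.02 ]
top brown [442, 157, 6, 7, 16] [444.4 160.2] [ 0.722 -0.558  0.018] z [0.014 0.024] xy mid [ 0.722 -0.56   0.019]
top brown [211, 200, 9, 7, 50] [214.8 203.2] [0.568 0.122 0.164] z [0.139 0.168] xy mid [0.569 0.123 0.154]
top brown [432, 203, 25, 21, 218] [441.9 213.4] [ 0.544 -0.508  0.088] z [0.014 0.107] xy mid [ 0.55  -0.533  0.06 ]
top brown [99, 269, 30, 21, 440] [112.9 279.1] [0.372 0.412 0.096] z [0.015 0.104] xy mid [0.372 0.42  0.06 ]
top blue [294, 141, 22, 16, 155] [3
[... 2554 characters left out ...]
068 388 [0.556 0.229 0.058] [0.56  0.233 0.066]
jarout top z 0.103 495 [0.339 0.323 0.088] [0.339 0.331 0.099]
tin top z 0.035 472 [ 0.347 -0.242  0.029] [ 0.347 -0.244  0.032]
top (array([293, 202, 362, 194, 301, 359, 213, 775, 328,  94, 225, 233,  61,
        23,  89,  38,  38,   0,   0]), array([0.04, 0.05, 0.06, 0.07, 0.08, 0.09, 0.1 , 0.11, 0.12, 0.13, 0.14,
       0.15, 0.16, 0.17, 0.18, 0.19, 0.2 , 0.21, 0.22, 0.23]))
side (array([ 639,  411,  539,  580,  461,  843,  263, 1009,  399,  110,  527,
        166,   91,   60,   96,   65,   45,    0,    0]), array([0.04, 0.05, 0.06, 0.07, 0.08, 0.09, 0.1 , 0.11, 0.12, 0.13, 0.14,
       0.15, 0.16, 0.17, 0.18, 0.19, 0.2 , 0.21, 0.22, 0.23]))
```

View pics/c0.png

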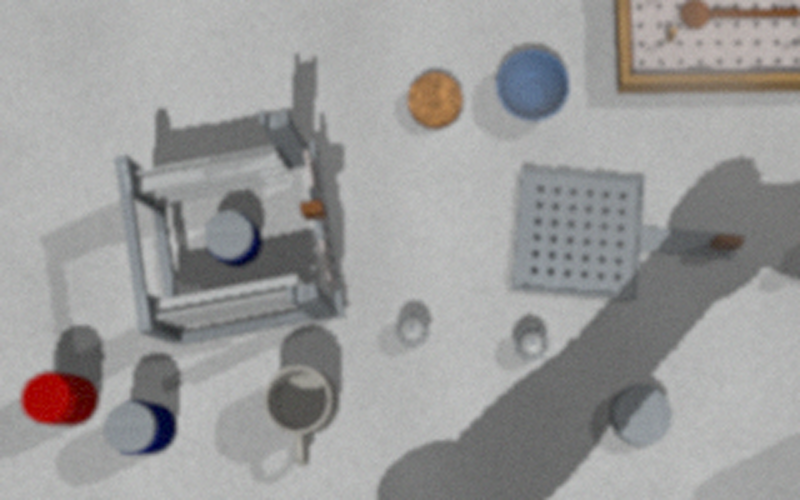

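The jar in the rack has its top at about 0.066 m, so it is the low jar and the middle rails (80 mm) are the right pair. The outside jar, at about 0.10 m, is the tall one. In the crop the left ball is at (412,322) and the right one at (530,338). Next I'll measure the rack and tray poses.

Run:
```python
from h import *
d=pickle.load(open('d0.pkl','rb'))
for n in('top','side'):
    P=d[n]['P']
    box=(P[...,1]>.02)&(P[...,1]<.45)&(P[...,0]>.4)&(P[...,0]<.75)
    def cl(lo,hi,minN=8):
        m=box&(P[...,2]>lo)&(P[...,2]<hi)
        c,l,st,ce=cv2.connectedComponentsWithStats(m.astype(np.uint8),connectivity=8)
        for i in range(1,c):
            if st[i,4]>=minN:
                p=P[l==i]; r=cv2.minAreaRect((p[:,:2]*1000).astype(np.float32))
                print(n,(lo,hi),st[i].tolist(),p.mean(0).round(3),'rect',np.round(r[0],1),np.round(r[1],1),round(r[2],1))
    cl(.175,.22);cl(.198,.22);cl(.143,.158)
# tray in top: low sat bluish; raised z
im=d['top'];P=im['P'];hsv=cv2.cvtColor(im['pixels'],cv2.COLOR_RGB2HSV)
g=cv2.cvtColor(im['pixels'],cv2.COLOR_RGB2GRAY)
print('tray px',im['pixels'][192,300],im['pixels'][215,310],'table',im['pixels'][180,280])
roi=np.zeros(g.shape,bool);roi[175:250,285:360]=1
m=(roi&(hsv[...,1]>25)).astype(np.uint8)
m=cv2.morphologyEx(m,cv2.MORPH_CLOSE,np.ones((5,5)));m=cv2.morphologyEx(m,cv2.MORPH_OPEN,np.ones((9,9)))
cs,_=cv2.findContours(m,0,2);c=max(cs,key=cv2.contourArea)
W=plane(im,c.reshape(-1,2).astype(float),.010)[:,:2]*1000
print('tray rect',cv2.minAreaRect(W.astype(np.float32)))
roi=np.zeros(g.shape,bool);roi[195:232,300:342]=1
bh=cv2.morphologyEx(g,cv2.MORPH_BLACKHAT,np.ones((7,7)));mm=(roi&(bh>18)).astype(np.uint8)
k,l,st,ce=cv2.connectedComponentsWithStats(mm)
H=plane(im,ce[1:][st[1:,4]>=3],.004)[:,:2]*1000
print(len(H),cv2.minAreaRect(H.astype(np.float32)))
# grip at tail, top & side rays
print('grip top', plane(im,[[380,216]],.046))
m=((hsv[...,0]<20)&(hsv[...,1]>60)).astype(np.uint8);m[:,:365]=0;m[:,395:]=0;m[:205]=0;m[228:]=0
v,u=np.nonzero(m);print('grip px',u.mean(),v.mean(),len(u),u.min(),u.max(),v.min(),v.max());print(plane(im,[[u.mean(),v.mean()]],.040), np.nanmedian(P[v,u],0))
```

```text
top (0.175, 0.22) [193, 163, 14, 10, 89] [0.66  0.161 0.191] rect [660.9 160.4] [17.3 28.8] 10.7
top (0.175, 0.22) [205, 233, 13, 9, 87] [0.473 0.127 0.192] rect [473.6 127.3] [16.2 28.7] 9.4
top (0.198, 0.22) [193, 163, 4, 8, 18] [0.658 0.171 0.206] rect [658.8 170.8] [17.   5.7] 13.4
top (0.198, 0.22) [205, 234, 3, 7, 19] [0.472 0.138 0.206] rect [471.7 138.4] [15.8  5.7] 2.7
top (0.143, 0.158) [198, 169, 10, 7, 21] [0.655 0.156 0.151] rect [654.8 156.6] [ 9.8 29.7] 34.5
top (0.143, 0.158) [135, 182, 16, 71, 376] [0.535 0.319 0.15 ] rect [536.3 319.5] [196.7  14.9] 10.1
top (0.143, 0.158) [212, 204, 8, 3, 11] [0.564 0.123 0.151] rect [564.7 122.1] [ 1.3 20.1] 11.3
side (0.175, 0.22) [191, 218, 13, 14, 116] [0.657 0.165 0.19 ] rect [659.  162.4] [18.3 30. ] 7.0
side (0.175, 0.22) [258, 247, 12, 14, 118] [0.469 0.132 0.19 ] rect [470.8 129. ] [16.9 31.2] 7.6
side (0.198, 0.22) [191, 221, 7, 6, 24] [0.657 0.174 0.203] rect [657.  173.1] [16.7  7.7] 13.4
side (0.198, 0.22) [258, 250, 7, 7, 27] [0.469 0.14  0.203] rect [469.3 140.1] [14.6  7.8] 13.0
side (0.143, 0.158) [194, 230, 12, 10, 41] [0.653 0.165 0.15 ] rect [658.  161.9] [15.6 29.4] 7.6
side (0.143, 0.158) [231, 238, 9, 10, 36] [0.564 0.131 0.151] rect [563.1 129.2] [23.4 11.6] 70.9
side (0.143, 0.158) [259, 257, 11, 12, 38] [0.466 0.134 0.151] rect [465.1 131.6] [30.5 13.2] 72.6
side (0.143, 0.158) [155, 284, 74, 42, 491] [0.532 0.32  0.148] rect [535.4 320.4] [196.4  15.6] 9.9
tray px [144 147 152] [105 109 111] table [186 186 186]Traceback (most recent call last):
  File "<stdin>", line 21, in <module>
ValueError: max() iterable argument is empty
```

Rack solution: bay origin (0.550, 0.235), yaw 100°. This agrees with the guard grip, which measured (0.568, 0.123) against a predicted (0.570, 0.125). Next is a move planner that prints the rows.

```bash
cat >> h.py <<'E'
def down(yaw): # tool x at yaw(deg), z down
    c,s=np.cos(np.radians(yaw)),np.sin(np.radians(yaw)); return np.array([[c,s,0],[s,-c,0],[0,0,-1.]])
RO=np.array([.550,.235,0]); RY=100
def rack(x,y,z,yaw=None):
    c,s=np.cos(np.radians(RY)),np.sin(np.radians(RY)); return RO+np.array([c*x-s*y,s*x+c*y,z])
def rows(wps,start=None):
    """wps: (pos, yaw, n, grip); prints rows"""
    if start is None:
        o=ctrl.observe(); p=np.array(o['eef_pos']);Q=R.from_rotvec(o['orientation']).as_matrix()
    else: p,Q=start[0],down(start[1])
    for pos,yaw,n,g in wps:
        T=down(yaw); p0=p.copy(); Q0=Q.copy(); tot=R.from_matrix(Q0.T@T).as_rotvec()
        for i in range(1,n+1):
            t=p0+(np.asarray(pos)-p0)*i/n; Tt=Q0@R.from_rotvec(tot*i/n).as_matrix()
            s=np.round(Q.T@(t-p)/.4,3); r=np.round(R.from_matrix(Q.T@Tt).as_rotvec()/(np.pi/2),3)
            p=p+Q@s*.4; Q=Q@R.from_rotvec(r*np.pi/2).as_matrix()
            print([float(a)+0. for a in s]+[float(a)+0. for a in r]+[g])
        print('--',p.round(4),yaw)
E
python3 - <<'E'
from h import *
rows([(rack(-.112,0,.26),100,16,1)])
rows([(rack(-.112,0,.145),100,4,1)],(rack(-.112,0,.26),100))
E
```

```text
[0.091, -0.088, -0.002, 0.0, 0.0, -0.057, 1]
[0.098, -0.08, -0.003, 0.0, 0.0, -0.056, 1]
[0.104, -0.07, -0.002, 0.0, 0.0, -0.057, 1]
[0.111, -0.061, -0.002, 0.0, 0.0, -0.057, 1]
[0.116, -0.051, -0.002, 0.0, 0.0, -0.056, 1]
[0.119, -0.041, -0.003, 0.0, 0.0, -0.057, 1]
[0.123, -0.029, -0.002, 0.0, 0.0, -0.057, 1]
[0.125, -0.019, -0.002, 0.0, 0.0, -0.056, 1]
[0.126, -0.007, -0.003, 0.0, 0.0, -0.057, 1]
[0.126, 0.004, -0.002, 0.0, 0.0, -0.057, 1]
[0.126, 0.015, -0.002, 0.0, -0.001, -0.056, 1]
[0.123, 0.026, -0.003, 0.0, 0.0, -0.057, 1]
[0.121, 0.037, -0.002, 0.0, 0.0, -0.057, 1]
[0.117, 0.047, -0.003, -0.001, 0.0, -0.057, 1]
[0.112, 0.058, -0.002, 0.0, 0.0, -0.056, 1]
[0.107, 0.068, -0.002, 0.0, 0.0, -0.057, 1]
-- [0.5695 0.1246 0.2599] 100
[0.0, 0.0, 0.072, 0.0, 0.0, 0.0, 1]
[0.0, 0.0, 0.072, 0.0, 0.0, 0.0, 1]
[0.0, 0.0, 0.072, 0.0, 0.0, 0.0, 1]
[0.0, 0.0, 0.072, 0.0, 0.0, 0.0, 1]
-- [0.5694 0.1247 0.1448] 100
```

{"op": "apply_moves", "data": {"series": [[0.091,-0.088,-0.002,0,0,-0.057,1],[0.098,-0.08,-0.003,0,0,-0.056,1],[0.104,-0.07,-0.002,0,0,-0.057,1],[0.111,-0.061,-0.002,0,0,-0.057,1],[0.116,-0.051,-0.002,0,0,-0.056,1],[0.119,-0.041,-0.003,0,0,-0.057,1],[0.123,-0.029,-0.002,0,0,-0.057,1],[0.125,-0.019,-0.002,0,0,-0.056,1]]}}

```text
clock: 1.15
eef_pos: [0.3839, -0.233, 0.2525]
orientation: [2.73, 1.554, 0.0]
force: [1.0, -0.1, -0.7]
opening: 0.0855
```

{"op": "apply_moves", "data": {"series": [[0.126,-0.007,-0.003,0,0,-0.057,1],[0.126,0.004,-0.002,0,0,-0.057,1],[0.126,0.015,-0.002,0,0,-0.056,1],[0.123,0.026,-0.003,0,0,-0.057,1],[0.121,0.037,-0.002,0,0,-0.057,1],[0.117,0.047,-0.003,0,0,-0.057,1],[0.112,0.058,-0.002,0,0,-0.056,1],[0.107,0.068,-0.002,0,0,-0.057,1]]}}

```text
clock: 2.15
eef_pos: [0.5703, 0.1254, 0.2599]
orientation: [2.016, 2.409, -0.001]
force: [0.6, 1.3, 0.1]
opening: 0.0854
```

Run:
```python
from h import *
d={n:get(n) for n in('wrist','top')}
pickle.dump(d,open('d1.pkl','wb'))
a=d['wrist']['pixels'];b=cv2.resize(d['top']['pixels'][120:320,90:410],None,fx=1.75,fy=1.75)
cv2.imwrite('pics/w1.png',a[:,:,::-1])
im=d['wrist'];P=cloud(im);hsv=cv2.cvtColor(im['pixels'],cv2.COLOR_RGB2HSV)
m=((hsv[...,0]<18)&(hsv[...,1]>90)&(hsv[...,2]>40)).astype(np.uint8)
k,l,st,ce=cv2.connectedComponentsWithStats(m)
for i in range(1,k):
    if st[i,4]>40: p=P[l==i];p=p[~np.isnan(p[:,0])];print(st[i],ce[i],p.mean(0),np.percentile(p,[3,97],axis=0).round(4).tolist())
o=ctrl.observe();print(o['clock'],o['eef_pos'],o['orientation'],o['force'])
rows([(rack(-.112,0,.145),100,4,1)])
```

```text
[273 195  17  40 592] [281.08277027 214.74662162] [0.56780077 0.12923678 0.15804923] [[0.5612, 0.1155, 0.1298], [0.5742, 0.1375, 0.165]]
[350 264  47  43 762] [365.90419948 280.71784777] [0.70691634 0.01313745 0.03270417] [[0.6107, -0.0301, 0.0048], [0.7484, 0.1353, 0.2607]]
[419 403  29  17 269] [432.3197026 412.5204461] [ 0.9005679  -0.22969482  0.02129046] [[0.874, -0.2313, 0.0046], [0.9236, -0.228, 0.0353]]
2.25 [0.57103799 0.13165084 0.26031156] [-2.00702417 -2.41344825 -0.01042528] [-0.55068231 -0.58835606  0.99011573]
[-0.005, -0.002, 0.072, 0.001, -0.001, 0.001, 1]
[-0.004, -0.002, 0.072, 0.0, -0.001, 0.002, 1]
[-0.004, -0.002, 0.072, 0.001, -0.001, 0.001, 1]
[-0.005, -0.002, 0.072, 0.0, -0.001, 0.002, 1]
-- [0.5693 0.1245 0.1451] 100
```

View pics/w1.png

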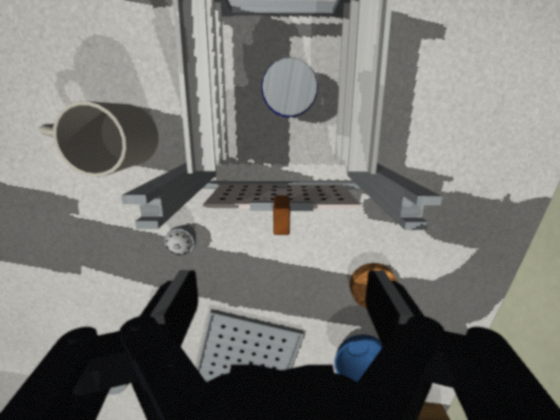

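The wrist view shows the guard grip at (281,215), upright and in line with the jaws. The low jar is at (289,86) in the bay, the tray at (250,345) and the tea ball at (180,241). Moving down onto the grip.

{"op": "apply_moves", "data": {"series": [[0,0,0,0,0,0,1],[0,0,0.072,0,0,0,1],[0,0,0.072,0,0,0,1],[0,0,0.072,0,0,0,1],[0,0,0.072,0,0,0,1],[0,0,0,0,0,0,1],[0,0,0,0,0,0,1]]}}

```text
clock: 3.12
eef_pos: [0.5702, 0.1234, 0.1459]
orientation: [2.02, 2.405, 0.001]
force: [0.8, -0.3, 0.7]
opening: 0.0853
```

{"op": "apply_moves", "data": {"series": [[0,0,0,0,0,0,-1],[0,0,0,0,0,0,-1],[0,0,0,0,0,0,-1],[0,0,0,0,0,0,-1],[0,0,0,0,0,0,-1],[0,0,0,0,0,0,-1]], "newtons": 70}}

```text
clock: 3.88
eef_pos: [0.5702, 0.1244, 0.1451]
orientation: [2.019, 2.406, 0.001]
force: [0.1, 0.1, 2.1]
opening: 0.013
```

{"op": "apply_moves", "data": {"series": [[0,0,-0.04,0,0,0,-1],[0,0,-0.08,0,0,0,-1],[0,0,-0.08,0,0,0,-1],[0,0,-0.08,0,0,0,-1],[0,0,-0.08,0,0,0,-1],[0,0,-0.06,0,0,0,-1],[0,0,-0.025,0,0,0,-1],[0,0,0,0,0,0,-1]]}}

```text
clock: 4.88
eef_pos: [0.5699, 0.1243, 0.3233]
orientation: [2.019, 2.406, 0.002]
force: [3.9, 1.7, -2.8]
opening: 0.0128
```

{"op": "apply_moves", "data": {"series": [[0,0,0,0,0,0,-1],[0,0,0,0,0,0,-1]]}}

```text
clock: 5.12
eef_pos: [0.5699, 0.1243, 0.3222]
orientation: [-2.019, -2.407, 0.0]
force: [4.1, 1.6, -3.0]
opening: 0.0131
```

{"op": "apply_moves", "data": {"series": [[0.017,0,0,0,0,0,-1],[0.017,0,0,0,0,0,-1],[0.017,0,0,0,0,0,-1],[0,0,0,0,0,0,-1],[0,0,0,0,0,0,-1]]}}

```text
clock: 5.75
eef_pos: [0.5663, 0.1445, 0.323]
orientation: [2.019, 2.407, 0.001]
force: [3.3, 1.3, -1.8]
opening: 0.0134
```

{"op": "apply_moves", "data": {"series": [[0,0,0.014,0,0,0,-1],[0,0,0.014,0,0,0,-1],[0,0,0.012,0,0,0,-1],[0,0,0,0,0,0,-1],[0,0,0,0,0,0,-1],[0,0,0,0,0,0,-1]]}}

```text
clock: 6.5
eef_pos: [0.5663, 0.1441, 0.3067]
orientation: [2.019, 2.406, -0.0]
force: [4.6, 0.6, -3.0]
opening: 0.0131
```

{"op": "apply_moves", "data": {"series": [[0,0,0.006,0,0,0,-1],[0,0,0,0,0,0,-1],[0,0,0,0,0,0,-1]]}}

```text
clock: 6.88
eef_pos: [0.5665, 0.1443, 0.3053]
orientation: [2.019, 2.406, 0.001]
force: [3.3, -0.6, 5.1]
opening: 0.0131
```

Run:
```python
from h import *
d={n:get(n) for n in('top','side')}
pickle.dump(d,open('d2.pkl','wb'))
a=cv2.resize(d['side']['pixels'][160:340,130:350],None,fx=2.5,fy=2.5,interpolation=2)
cv2.imwrite('pics/s2.png',a[:,:,::-1]);print(ctrl.observe()['force'])
```

```text
[ 4.20104583 -1.42966919  5.86804489]
```

View pics/s2.png

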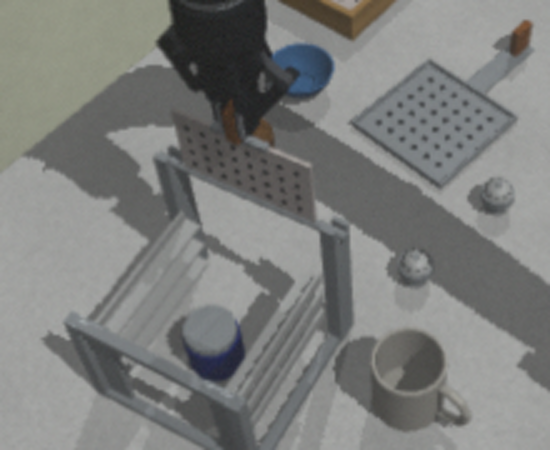

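The side crop shows the bar on the post tops at (165,155) and (340,228), with the panel upright and 5–6 N of support measured. It's seated, so I'll release it and go on to the left tea ball.

{"op": "apply_moves", "data": {"series": [[0,0,0,0,0,0,1],[0,0,0,0,0,0,1],[0,0,0,0,0,0,1],[0,0,0,0,0,0,1],[0,0,-0.08,0,0,0,1],[0,0,-0.1,0,0,0,1],[0,0,0,0,0,0,1]]}}

```text
clock: 7.85
eef_pos: [0.5675, 0.1455, 0.3796]
orientation: [2.017, 2.405, 0.009]
force: [-0.5, -0.1, -0.8]
opening: 0.0853
```

Run:
```python
from h import *
o=ctrl.observe();print(o['eef_pos'],o['orientation'])
rows([((.451,.0235,.34),100,4,1),((.451,.0235,.20),100,4,1)])
```

```text
[0.56750689 0.14550357 0.37964157] [2.01728405 2.40450571 0.00918839]
[-0.062, -0.085, 0.024, 0.001, 0.0, 0.0, 1]
[-0.063, -0.085, 0.024, 0.001, 0.0, 0.0, 1]
[-0.062, -0.085, 0.025, 0.001, -0.001, 0.0, 1]
[-0.063, -0.085, 0.024, 0.001, 0.0, 0.0, 1]
-- [0.4511 0.0235 0.3402] 100
[0.0, 0.0, 0.088, 0.0, 0.0, 0.0, 1]
[0.0, 0.0, 0.087, 0.0, 0.0, 0.0, 1]
[0.0, 0.0, 0.088, 0.0, 0.0, 0.0, 1]
[0.0, 0.0, 0.087, 0.0, 0.0, 0.0, 1]
-- [0.4511 0.0235 0.2002] 100
```

{"op": "apply_moves", "data": {"series": [[-0.062,-0.085,0,0,0,0,1],[-0.063,-0.085,0.024,0,0,0,1],[-0.062,-0.085,0.05,0,0,0,1],[-0.063,-0.085,0.1,0,0,0,1],[0,0,0.14,0,0,0,1],[0,0,0.134,0,0,0,1],[0,0,0,0,0,0,1],[0,0,0,0,0,0,1]]}}

```text
clock: 8.85
eef_pos: [0.4503, 0.0227, 0.1984]
orientation: [2.018, 2.407, 0.002]
force: [-0.4, -0.2, 0.2]
opening: 0.0858
```

Run:
```python
from h import *
im=get('wrist');pickle.dump(im,open('d3.pkl','wb'));o=ctrl.observe();print(o['eef_pos'],o['orientation'])
P=cloud(im)
cv2.imwrite('pics/w3.png',im['pixels'][:,:,::-1])
p0=np.array([.451,.0235])
m=(np.hypot(P[...,0]-p0[0],P[...,1]-p0[1])<.04)&(P[...,2]>.008)&(P[...,2]<.05)
k,l,st,ce=cv2.connectedComponentsWithStats(m.astype(np.uint8));i=1+st[1:,4].argmax();p=P[l==i];print(st[i],ce[i])
for z0,z1 in((.012,.03),(.03,.045)):
    q=p[(p[:,2]>z0)&(p[:,2]<z1)];print(len(q),q.min(0).round(4),q.max(0).round(4),((q.min(0)+q.max(0))/2).round(4))
c,r=cv2.minEnclosingCircle(np.argwhere(l==i)[:,::-1].astype(np.float32));print(c,r,plane(im,[c],.024))
pp=p[p[:,2]>p[:,2].max()-.006];print('stud',pp.mean(0))
```

```text
[0.45089127 0.02268456 0.19890466] [2.01758242 2.40536835 0.00379412]
[ 262  176   38   39 1142] [280.47898424 194.8056042 ]
367 [0.4282 0.0042 0.0167] [0.4674 0.0435 0.03  ] [0.4478 0.0239 0.0234]
775 [0.4318 0.0072 0.03  ] [0.4647 0.0404 0.0431] [0.4483 0.0238 0.0365]
(280.53802490234375, 194.7661590576172) 19.2894229888916 [[0.4479364  0.02407846 0.024     ]]
stud [0.44799149 0.02424606 0.03921062]
```

View pics/w3.png

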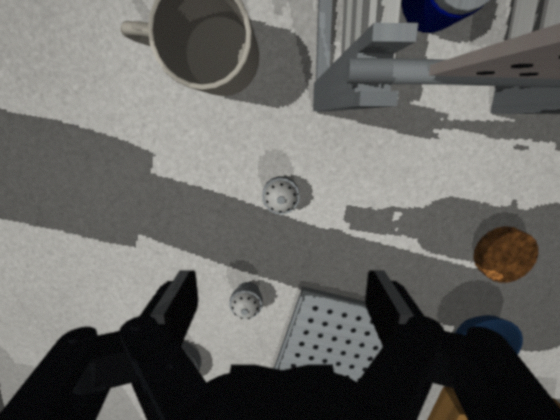

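The left ball is confirmed in the wrist view at (280,195), which casts to (0.448, 0.024). The decoy is at (246,303), and the bar shows resting in the notch. Grasping the ball.

{"op": "apply_moves", "data": {"series": [[0.0045,-0.007,0.08,0,0,0,1],[0,0,0.12,0,0,0,1],[0,0,0.12,0,0,0,1],[0,0,0.09,0,0,0,1],[0,0,0.045,0,0,0,1],[0,0,0,0,0,0,1],[0,0,0,0,0,0,1]]}}

```text
clock: 9.78
eef_pos: [0.4477, 0.023, 0.0272]
orientation: [-2.017, -2.403, 0.008]
force: [-0.1, 0.3, -0.7]
opening: 0.0854
```

{"op": "apply_moves", "data": {"series": [[0,0,0,0,0,0,-1],[0,0,0,0,0,0,-1],[0,0,0,0,0,0,-1],[0,0,0,0,0,0,-1],[0,0,0,0,0,0,-1]], "newtons": 25}}

```text
clock: 10.4
eef_pos: [0.4466, 0.0229, 0.0265]
orientation: [-2.015, -2.403, 0.012]
force: [1.1, 1.1, 6.2]
opening: 0.0388
```

Run:
```python
from h import *
d=pickle.load(open('d2.pkl','rb'))
for nm,im in(('top',d['top']),('side',d['side']),('wrist',pickle.load(open('d1.pkl','rb'))['wrist'])):
    P=cloud(im);g=cv2.cvtColor(im['pixels'],cv2.COLOR_RGB2GRAY);hsv=cv2.cvtColor(im['pixels'],cv2.COLOR_RGB2HSV)
    # table gray neutral; tray bluish: B-R
    br=im['pixels'][...,2].astype(int)-im['pixels'][...,0]
    m=((br>2)&(P[...,0]>.45)&(P[...,0]<.66)&(P[...,1]>-.33)&(P[...,1]<-.03)&(P[...,2]<.03)).astype(np.uint8)
    m=cv2.morphologyEx(m,cv2.MORPH_CLOSE,np.ones((7,7)));m=cv2.morphologyEx(m,cv2.MORPH_OPEN,np.ones((9,9)))
    cs,_=cv2.findContours(m,0,2)
    if not cs: print(nm,'none');continue
    c=max(cs,key=cv2.contourArea);W=plane(im,c.reshape(-1,2).astype(float),.008)[:,:2]*1000
    print(nm,cv2.minAreaRect(W.astype(np.float32)))
    b=((hsv[...,0]<20)&(hsv[...,1]>60)&(P[...,0]>.5)&(P[...,0]<.6)&(P[...,1]>-.40)&(P[...,1]<-.30)).astype(np.uint8)
    v,u=np.nonzero(b)
    if len(u):p=P[v,u];print('grip',len(u),u.mean(),v.mean(),np.percentile(p,[3,50,97],axis=0).round(4).tolist())
```

```text
top ((553.2806396484375, -181.47576904296875), (292.8998718261719, 207.4063720703125), 89.308837890625)
grip 51 380.45098039215685 216.13725490196077 [[0.5427, -0.3638, 0.0208], [0.5462, -0.3485, 0.0444], [0.5527, -0.3359, 0.0507]]
side ((560.400390625, -190.24050903320312), (187.42735290527344, 155.80123901367188), 83.9721908569336)
grip 73 337.8767123287671 174.6164383561644 [[0.5395, -0.3611, 0.0075], [0.5431, -0.3428, 0.0317], [0.5512, -0.3337, 0.0459]]
wrist ((564.737548828125, -168.1147003173828), (140.30992126464844, 150.38858032226562), 84.41194915771484)
```

The ball was gripped about 8 mm too high (z 0.0265, with 6 N upward). I'll open, go lower and regrip.

{"op": "apply_moves", "data": {"series": [[0,0,0,0,0,0,0.5],[0,0,0,0,0,0,0.5],[0,0,0,0,0,0,0.5],[0,0,0.014,0,0,0,0.5],[0,0,0.012,0,0,0,0.5],[0,0,0,0,0,0,0.5]]}}

```text
clock: 11.15
eef_pos: [0.4458, 0.0228, 0.0153]
orientation: [-2.013, -2.403, 0.014]
force: [-0.4, -0.4, 0.1]
opening: 0.0642
```

{"op": "apply_moves", "data": {"series": [[0,0,0,0,0,0,-1],[0,0,0,0,0,0,-1],[0,0,0,0,0,0,-1],[0,0,0,0,0,0,-1],[0,0,0,0,0,0,-1]]}}

```text
clock: 11.78
eef_pos: [0.4461, 0.0228, 0.0158]
orientation: [-2.015, -2.403, 0.013]
force: [0.1, 0.2, 6.2]
opening: 0.0389
```

Run:
```python
from h import *
o=ctrl.observe();p=o['eef_pos'];print(p,o['joint_pos'].round(2))
rows([(p+[0,0,.11],100,3,-1),((.563,-.172,p[2]+.11),100,5,-1)])
```

```text
[0.44610825 0.02278859 0.01579018] [-0.11  0.94 -0.07  2.22  1.65  0.06 -1.63]
[0.0, -0.001, -0.092, -0.002, 0.0, 0.0, -1]
[0.0, -0.001, -0.091, -0.002, 0.0, 0.0, -1]
[0.0, 0.0, -0.092, -0.002, 0.0, 0.0, -1]
-- [0.4461 0.0229 0.1258] 100
[-0.106, 0.041, 0.0, 0.0, 0.0, 0.0, -1]
[-0.106, 0.04, 0.0, 0.0, 0.0, 0.0, -1]
[-0.106, 0.041, 0.0, 0.0, 0.0, 0.0, -1]
[-0.107, 0.04, 0.0, 0.0, 0.0, 0.0, -1]
[-0.106, 0.041, 0.0, 0.0, 0.0, 0.0, -1]
-- [ 0.5631 -0.1721  0.1259] 100
```

{"op": "apply_moves", "data": {"series": [[0,0,-0.06,0,0,0,-1],[0,0,-0.09,0,0,0,-1],[0,0,-0.09,0,0,0,-1],[0,0,-0.05,0,0,0,-1],[0,0,0,0,0,0,-1]]}}

```text
clock: 12.4
eef_pos: [0.4515, 0.0221, 0.1175]
orientation: [2.018, 2.398, 0.0]
force: [0.4, -0.8, -0.7]
opening: 0.0388
```

Run:
```python
from h import *
o=ctrl.observe();p=o['eef_pos'];print(p,o['joint_pos'].round(2),o['opening'])
rows([((.563,-.174,p[2]),100,8,-1)])
```

```text
[0.45150479 0.02211158 0.11750482] [ 0.15  0.75 -0.48  2.18  0.91  0.42 -0.91] 0.03884608018235058
[-0.066, 0.024, 0.001, 0.0, 0.0, 0.0, -1]
[-0.067, 0.024, 0.0, 0.001, 0.001, 0.0, -1]
[-0.066, 0.024, 0.0, 0.0, 0.0, -0.001, -1]
[-0.066, 0.023, 0.001, 0.001, 0.001, 0.0, -1]
[-0.067, 0.024, 0.0, 0.0, 0.0, 0.0, -1]
[-0.066, 0.024, 0.0, 0.0, 0.001, 0.0, -1]
[-0.067, 0.023, 0.0, 0.001, 0.0, 0.0, -1]
[-0.066, 0.024, 0.0, 0.0, 0.001, -0.001, -1]
-- [ 0.5629 -0.174   0.1176] 100
```

{"op": "apply_moves", "data": {"series": [[-0.066,0.024,0,0,0,0,-1],[-0.067,0.024,0,0,0,0,-1],[-0.066,0.024,0,0,0,0,-1],[-0.066,0.023,0,0,0,0,-1],[-0.067,0.024,0,0,0,0,-1],[-0.066,0.024,0,0,0,0,-1],[-0.067,0.023,0,0,0,0,-1],[-0.066,0.024,0,0,0,0,-1]]}}

```text
clock: 13.4
eef_pos: [0.5618, -0.1748, 0.1162]
orientation: [2.018, 2.402, -0.006]
force: [1.2, 0.6, -0.2]
opening: 0.0391
```

{"op": "apply_moves", "data": {"series": [[0,0,0,0,0,0,-1],[0,0,0,0,0,0,-1],[0,0,0,0,0,0,-1]]}}

```text
clock: 13.78
eef_pos: [0.5617, -0.1724, 0.1178]
orientation: [2.015, 2.404, -0.004]
force: [-0.3, 0.2, -0.6]
opening: 0.0389
```

Run:
```python
from h import *
d={n:get(n) for n in('wrist','top')};pickle.dump(d,open('d4.pkl','wb'))
o=ctrl.observe();p=o['eef_pos'];print(p,o['orientation'],o['joint_pos'].round(2))
cv2.imwrite('pics/w4.png',d['wrist']['pixels'][:,:,::-1])
```

```text
[ 0.56195181 -0.17286617  0.11816641] [ 2.01517176  2.40239848 -0.00341532] [ 0.58  0.89 -0.64  1.77  0.76  0.75 -0.3 ]
```

View pics/w4.png

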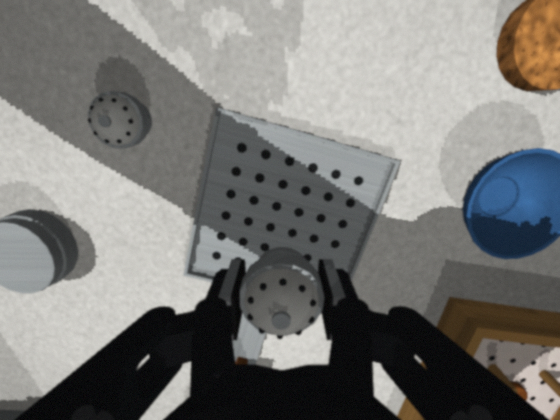

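The wrist view shows the ball held at (282,290). Visible tray corners are (219,109), (399,160) and (188,272).

Run:
```python
from h import *
im=pickle.load(open('d4.pkl','rb'))['wrist']
C=plane(im,[[219,109],[399,160],[188,272]],.010);print(C.round(4))
a,b,c=C[:,:2];print(np.linalg.norm(b-a),np.linalg.norm(c-a))
e=(b-a)/np.linalg.norm(b-a);f=(a-c)/np.linalg.norm(a-c)
print('yaw from f',np.degrees(np.arctan2(f[1],f[0])),'from e',np.degrees(np.arctan2(e[1],e[0]))+90)
print('mid',(b+c)/2)
hs=plane(im,[[242,148],[358,181],[216,256],[313,168],[226,216]],.004);print(hs[:3].round(4),'holes')
o=ctrl.observe();p=o['eef_pos']
```

```text
[[ 0.4989 -0.0961  0.01  ]
 [ 0.6447 -0.1093  0.01  ]
 [ 0.4861 -0.2401  0.01  ]]
0.14642620862883773 0.14464828932751925
yaw from f 84.93752963415783 from e 84.82693943821758
mid [ 0.56544277 -0.17469552]
[[ 0.5193 -0.1227  0.004 ]
 [ 0.6184 -0.1327  0.004 ]
 [ 0.5087 -0.2228  0.004 ]] holes
```

{"op": "apply_moves", "data": {"series": [[0,0,0.06,0,0,0,-1],[0,0,0.08,0,0,0,-1],[0,0,0.06,0,0,0,-1],[0,0,0.03,0,0,0,-1],[0,0,0.01,0,0,0,-1],[0,0,0,0,0,0,-1],[0,0,0,0,0,0,-1],[0,0,0,0,0,0,-1]]}}

```text
clock: 14.88
eef_pos: [0.563, -0.1746, 0.0229]
orientation: [2.017, 2.399, -0.002]
force: [0.5, 0.2, -0.8]
opening: 0.0391
```

{"op": "apply_moves", "data": {"series": [[0,0,0.005,0,0,0,-1],[0,0,0.004,0,0,0,-1],[0,0,0,0,0,0,-1],[0,0,0,0,0,0,-1]]}}

```text
clock: 15.38
eef_pos: [0.5629, -0.1746, 0.0199]
orientation: [2.016, 2.399, -0.004]
force: [-1.4, 0.0, 10.2]
opening: 0.0387
```

{"op": "apply_moves", "data": {"series": [[0,0,0,0,0,0,0.3],[0,0,0,0,0,0,0.3],[0,0,0,0,0,0,0.3],[0,0,-0.06,0,0,0,0.3],[0,0,-0.12,0,0,0,0.3],[0,0,-0.12,0,0,0,0.3],[0,0,-0.1,0,0,0,0.3]]}}

```text
clock: 16.25
eef_pos: [0.5621, -0.1735, 0.1803]
orientation: [2.016, 2.4, -0.002]
force: [0.8, 0.4, -0.5]
opening: 0.0556
```

Run:
```python
from h import *
o=ctrl.observe();p=o['eef_pos'];print(p,o['orientation'],o['joint_pos'].round(2))
rows([((.5485,-.349,.17),84.9,6,.3)])
```

```text
[ 0.56211562 -0.17345472  0.18033892] [ 2.01644248e+00  2.40003559e+00 -2.36599669e-03] [ 0.61  0.81 -0.71  1.73  0.68  0.86 -0.23]
[-0.071, -0.018, 0.005, 0.0, 0.001, 0.028, 0.3]
[-0.072, -0.015, 0.004, 0.001, 0.0, 0.028, 0.3]
[-0.072, -0.012, 0.005, 0.0, 0.001, 0.027, 0.3]
[-0.073, -0.009, 0.004, 0.001, 0.0, 0.028, 0.3]
[-0.073, -0.006, 0.005, 0.0, 0.001, 0.028, 0.3]
[-0.073, -0.002, 0.004, 0.001, 0.001, 0.028, 0.3]
-- [ 0.5485 -0.3488  0.1701] 84.9
```

{"op": "apply_moves", "data": {"series": [[-0.071,-0.018,0.005,0,0,0.028,0.3],[-0.072,-0.015,0.004,0,0,0.028,0.3],[-0.072,-0.012,0.005,0,0,0.027,0.3],[-0.073,-0.009,0.004,0,0,0.028,0.3],[-0.073,-0.006,0.005,0,0,0.028,0.3],[-0.073,-0.002,0.004,0,0,0.028,0.3],[0,0,0,0,0,0,0.3],[0,0,0,0,0,0,0.3]]}}

```text
clock: 17.25
eef_pos: [0.5486, -0.3481, 0.1687]
orientation: [2.313, 2.117, -0.0]
force: [-0.4, 1.6, 0.4]
opening: 0.0558
```

Run:
```python
from h import *
im=get('wrist');pickle.dump(im,open('d5.pkl','wb'))
o=ctrl.observe();print(o['eef_pos'],o['orientation'])
cv2.imwrite('pics/w5.png',im['pixels'][:,:,::-1])
P=cloud(im);hsv=cv2.cvtColor(im['pixels'],cv2.COLOR_RGB2HSV)
b=((hsv[...,0]<20)&(hsv[...,1]>70)&(abs(P[...,0]-.548)<.04)&(abs(P[...,1]+.349)<.05)&(P[...,2]>.038)&(P[...,2]<.055)).astype(np.uint8)
v,u=np.nonzero(b);p=P[v,u];print(len(u),u.mean(),v.mean(),np.percentile(p,[2,50,98],axis=0).round(4).tolist())
r=cv2.minAreaRect((p[:,:2]*1000).astype(np.float32));print(r)
m=(abs(P[...,0]-.563)<.06)&(abs(P[...,1]+.174)<.05)&(P[...,2]>.02)&(P[...,2]<.06);q=P[m]
if len(q): print('ball',len(q),q.min(0).round(4),q.max(0).round(4))
```

```text
[ 0.54885218 -0.34740988  0.16886622] [2.31197489e+00 2.11839148e+00 2.23365916e-04]
459 280.3137254901961 211.64488017429193 [[0.5403, -0.3651, 0.0398], [0.5465, -0.3487, 0.0458], [0.5528, -0.3352, 0.0472]]
((546.4971923828125, -350.4147033691406), (31.009777069091797, 11.745771408081055), 84.49126434326172)
ball 817 [ 0.5422 -0.1945  0.02  ] [ 0.5794 -0.1801  0.0428]
```

View pics/w5.png

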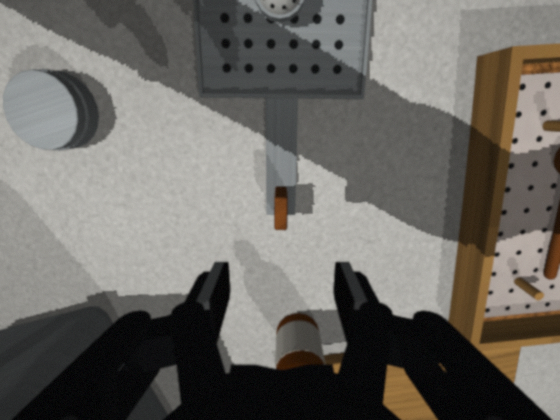

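The wrist view shows the tail grip at (280,210), aligned with the tool: measured (0.5465, -0.350), yaw 84.5°, 31 x 12 mm, which fits. The ball stands on the tray at (279,5). Descending.

{"op": "apply_moves", "data": {"series": [[-0.007,-0.0055,0.08,0,0,0,0.3],[0,0,0.1,0,0,0,0.3],[0,0,0.1,0,0,0,0.3],[0,0,0.06,0,0,0,0.3],[0,0,0.028,0,0,0,0.3],[0,0,0,0,0,0,0.3],[0,0,0,0,0,0,0.3]]}}

```text
clock: 18.18
eef_pos: [0.5476, -0.3526, 0.023]
orientation: [2.312, 2.114, 0.0]
force: [-0.2, 0.1, 0.3]
opening: 0.0554
```

{"op": "apply_moves", "data": {"series": [[0,0,0,0,0,0,-1],[0,0,0,0,0,0,-1],[0,0,0,0,0,0,-1],[0,0,0,0,0,0,-1],[0,0,0,0,0,0,-1],[0,0,0,0,0,0,-1]], "newtons": 110}}

```text
clock: 18.92
eef_pos: [0.5472, -0.3526, 0.0224]
orientation: [2.312, 2.114, -0.001]
force: [1.5, -0.2, 5.8]
opening: 0.0109
```

{"op": "apply_moves", "data": {"series": [[0,0,-0.01,0,0,0,-1],[0,0,-0.015,0,0,0,-1],[0,0,-0.01,0,0,0,-1],[0,0,0,0,0,0,-1],[0,0,0,0,0,0,-1]]}}

```text
clock: 19.55
eef_pos: [0.5462, -0.3522, 0.0355]
orientation: [2.313, 2.116, -0.002]
force: [0.3, -0.7, -2.6]
opening: 0.0109
```

Run:
```python
from h import *
im=get('side');o=ctrl.observe();print(o['eef_pos'],o['force'],o['torque'],o['opening'])
P=cloud(im)
a=cv2.resize(im['pixels'][140:280,230:400],None,fx=3.5,fy=3.5,interpolation=2);cv2.imwrite('pics/s6.png',a[:,:,::-1])
for nm,im in (('side',im),('top',get('top'))):
    P=cloud(im)
    t=np.array([np.cos(np.radians(84.9)),np.sin(np.radians(84.9))]);n=np.array([-t[1],t[0]])
    X=(P[...,:2]-np.array([.565,-.175]))@t;Y=(P[...,:2]-np.array([.565,-.175]))@n
    for x0 in(-60,-40,40,60):
        m=(abs(X*1000-x0)<10)&(abs(Y)<.05);z=P[...,2][m];z=z[z<.035];print(nm,x0,len(z),np.nanmedian(z).round(4))
```

```text
[ 0.54623218 -0.35222189  0.0354299 ] [-0.28719987  0.29937915 -3.32979855] [-0.30904174  0.0581855  -0.00597664] 0.01059239271695158
side -60 134 0.0149
side -40 134 0.0149
side 40 149 0.0145
side 60 177 0.014
top -60 222 0.0172
top -40 217 0.0172
top 40 218 0.0167
top 60 218 0.017
```

View pics/s6.png

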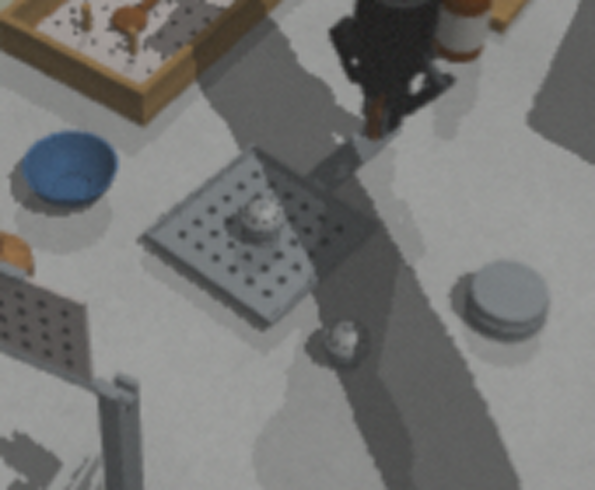

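The tray is lifted and level within 1 mm, with the ball upright at (262,212) in the crop. Next I'll raise it to rail height and swing it in front of the mouth.

{"op": "apply_moves", "data": {"series": [[0,0,-0.015,0,0,0,-1],[0,0,-0.03,0,0,0,-1],[0,0,-0.04,0,0,0,-1],[0,0,-0.04,0,0,0,-1],[0,0,-0.04,0,0,0,-1],[0,0,-0.02,0,0,0,-1],[0,0,-0.01,0,0,0,-1],[0,0,0,0,0,0,-1]]}}

```text
clock: 20.65
eef_pos: [0.546, -0.3518, 0.1136]
orientation: [2.314, 2.116, -0.002]
force: [-0.2, -0.4, -2.0]
opening: 0.0106
```

Run:
```python
from h import *
o=ctrl.observe();print(o['eef_pos'],o['force'],o['orientation'])
rows([(rack(-.3775,0,.1125),100,16,-1)])
```

```text
[ 0.54599601 -0.35183742  0.11357927] [-0.2418836  -0.42893684 -2.00357505] [ 2.31354450e+00  2.11572919e+00 -2.07317701e-03]
[0.034, 0.008, 0.0, 0.0, 0.0, -0.01, -1]
[0.035, 0.008, 0.0, 0.0, 0.0, -0.011, -1]
[0.034, 0.009, 0.0, 0.0, 0.001, -0.01, -1]
[0.034, 0.01, 0.0, 0.0, 0.0, -0.011, -1]
[0.034, 0.01, 0.0, 0.001, 0.0, -0.01, -1]
[0.033, 0.01, 0.0, 0.0, 0.0, -0.011, -1]
[0.034, 0.012, 0.0, 0.0, 0.001, -0.01, -1]
[0.033, 0.011, 0.0, 0.0, 0.0, -0.011, -1]
[0.033, 0.013, 0.0, 0.0, 0.0, -0.01, -1]
[0.033, 0.012, 0.001, 0.0, 0.0, -0.011, -1]
[0.033, 0.014, 0.0, 0.0, 0.001, -0.01, -1]
[0.032, 0.014, 0.0, 0.001, 0.0, -0.011, -1]
[0.033, 0.014, 0.0, 0.0, 0.0, -0.01, -1]
[0.032, 0.015, 0.0, 0.0, 0.0, -0.011, -1]
[0.031, 0.016, 0.0, 0.0, 0.0, -0.01, -1]
[0.032, 0.016, 0.0, 0.0, 0.001, -0.011, -1]
-- [ 0.6157 -0.1367  0.1127] 100
```

{"op": "apply_moves", "data": {"series": [[0.017,0.004,0,0,0,-0.005,-1],[0.034,0.008,0,0,0,-0.01,-1],[0.035,0.009,0,0,0,-0.011,-1],[0.034,0.009,0,0,0,-0.01,-1],[0.034,0.01,0,0,0,-0.011,-1],[0.034,0.01,0,0,0,-0.01,-1],[0.033,0.01,0,0,0,-0.011,-1],[0.034,0.012,0,0,0,-0.01,-1]]}}

```text
clock: 21.65
eef_pos: [0.5788, -0.2501, 0.1131]
orientation: [2.179, 2.254, -0.003]
force: [0.3, -0.0, -1.8]
opening: 0.0109
```

{"op": "apply_moves", "data": {"series": [[0.033,0.011,0,0,0,-0.011,-1],[0.033,0.013,0,0,0,-0.01,-1],[0.033,0.012,0,0,0,-0.011,-1],[0.033,0.014,0,0,0,-0.01,-1],[0.032,0.014,0,0,0,-0.011,-1],[0.033,0.014,0,0,0,-0.01,-1],[0.032,0.015,0,0,0,-0.011,-1],[0.031,0.016,0,0,0,-0.01,-1]]}}

```text
clock: 22.65
eef_pos: [0.6128, -0.1423, 0.1126]
orientation: [2.025, 2.394, -0.003]
force: [1.0, -0.9, -2.5]
opening: 0.0104
```

{"op": "apply_moves", "data": {"series": [[0.032,0.016,0,0,0,-0.011,-1],[0.015,0.008,0,0,0,-0.005,-1],[0,0,0,0,0,0,-1],[0,0,0,0,0,0,-1],[0,0,0,0,0,0,-1]]}}

```text
clock: 23.28
eef_pos: [0.6186, -0.124, 0.1125]
orientation: [1.997, 2.416, -0.004]
force: [-0.3, -0.3, -1.9]
opening: 0.0105
```

Run:
```python
from h import *
o=ctrl.observe();print(o['eef_pos'],o['force'],o['orientation'],o['opening'])
d={n:get(n) for n in('wrist','top','side')};pickle.dump(d,open('d7.pkl','wb'))
a=cv2.resize(d['side']['pixels'][150:340,150:400],(500,380),interpolation=2)
b=cv2.resize(d['wrist']['pixels'],(507,380))[:,:]
cv2.imwrite('pics/s7.png',cv2.resize(np.hstack([a[:,:,::-1],b[:,:,::-1]])[:, 0:1007],(800,302)))
cx=np.degrees(2*np.arctan2(o['orientation'][1],o['orientation'][0]));print('yaw',cx)
im=d['top'];P=cloud(im)
m=(P[...,2]>.078)&(P[...,2]<.112)
t=np.array([np.cos(np.radians(RY)),np.sin(np.radians(RY))]);n=np.array([-t[1],t[0]])
X=(P[...,:2]-RO[:2])@t;Y=(P[...,:2]-RO[:2])@n
m&=(X<-.115)&(X>-.29)&(abs(Y)<.1)
k,l,st,ce=cv2.connectedComponentsWithStats(m.astype(np.uint8));i=1+st[1:,4].argmax()
q=np.c_[X[l==i],Y[l==i]]*1000;print(len(q),np.median(P[l==i][:,2]),cv2.minAreaRect(q.astype(np.float32)))
for x0 in(-250,-220,-170,-140): 
    w=(l==i)&(abs(X*1000-x0)<10); print(x0,np.nanmedian(P[w][:,2]).round(4),(Y[w].min()*1000).round(1),(Y[w].max()*1000).round(1))
```

```text
[ 0.61858344 -0.1240138   0.11247763] [-0.33290932 -0.31790771 -1.90299666] [ 1.99744992  2.41627557 -0.00434687] 0.010509578966428769
yaw 100.8413189080041
2701 0.09390589759697009 ((-202.43113708496094, -4.524383544921875), (175.02915954589844, 152.41058349609375), 0.5366789102554321)
-250 0.0943 -81.2 70.4
-220 0.0938 -80.2 70.7
-170 0.0938 -78.0 71.8
-140 0.0937 -78.8 71.8
```

View pics/s7.png

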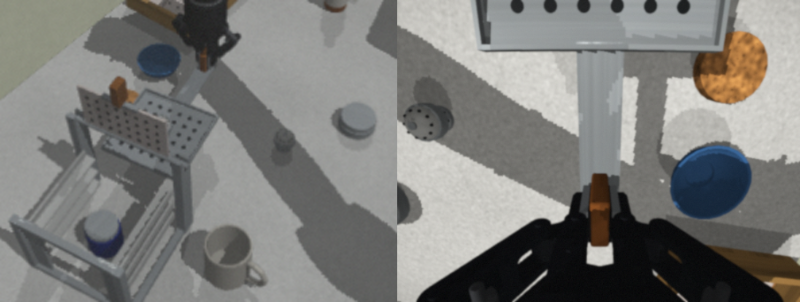

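The tray is in front of the mouth, level, with its top at 0.094 m. It sits 4–5 mm off in rack y and 0.8° off in yaw. I'll correct that, lower it 6 mm and check.

{"op": "apply_moves", "data": {"series": [[0,-0.005,0.003,0,0,0.003,-1],[0,-0.005,0.006,0,0,0.003,-1],[0,-0.005,0.006,0,0,0.003,-1],[0,0,0,0,0,0,-1],[0,0,0,0,0,0,-1]]}}

```text
clock: 24.05
eef_pos: [0.6131, -0.1242, 0.1066]
orientation: [2.013, 2.403, -0.003]
force: [-0.7, -1.0, -1.9]
opening: 0.0106
```

```bash
cat >> h.py <<'E'
def rk():
    o=ctrl.observe();t=np.radians(RY);e=np.array([np.cos(t),np.sin(t)]);d=o['eef_pos'][:2]-RO[:2]
    print('t',o['clock'],'rackX',(d@e).round(4),'Y',(d@[-e[1],e[0]]).round(4),'z',o['eef_pos'][2].round(4),'yaw',np.degrees(2*np.arctan2(o['orientation'][1],o['orientation'][0])).round(2),'F',o['force'].round(1),o['opening'].round(4))
E
python3 - <<'E'
from h import *
rk()
im=get('top');P=cloud(im)
t=np.array([np.cos(np.radians(RY)),np.sin(np.radians(RY))]);n=np.array([-t[1],t[0]])
X=(P[...,:2]-RO[:2])@t;Y=(P[...,:2]-RO[:2])@n
m=(P[...,2]>.073)&(P[...,2]<.108)&(X<-.115)&(X>-.29)&(abs(Y)<.1)
k,l,st,ce=cv2.connectedComponentsWithStats(m.astype(np.uint8));i=1+st[1:,4].argmax()
for x0 in(-250,-220,-170,-140): 
    w=(l==i)&(abs(X*1000-x0)<10); print(x0,np.nanmedian(P[w][:,2]).round(4),(Y[w].min()*1000).round(1),(Y[w].max()*1000).round(1))
m=(P[...,2]>.108)&(P[...,2]<.135)&(X<-.13)&(X>-.29)&(abs(Y)<.06);print('ball',m.sum(),X[m].mean(),Y[m].mean(),P[m][:,2].max() if m.any() else 0)
E
```

```text
Traceback (most recent call last):
  File "h.py", line 43, in rk
    print('t',o['clock'],'rackX',(d@e).round(4),'Y',(d@[-e[1],e[0]]).round(4),'z',o['eef_pos'][2].round(4),'yaw',np.degrees(2*np.arctan2(o['orientation'][1],o['orientation'][0])).round(2),'F',o['force'].round(1),o['opening'].round(4))
                                                                                                                                                                                                                    ^^^^^^^^^^^^^^^^^^
AttributeError: 'float' object has no attribute 'round'
```

```bash
sed -i "s/o\['opening'\].round(4)/round(o['opening'],4)/" h.py
python3 - <<'E'
from h import *
rk()
im=get('top');P=cloud(im)
t=np.array([np.cos(np.radians(RY)),np.sin(np.radians(RY))]);n=np.array([-t[1],t[0]])
X=(P[...,:2]-RO[:2])@t;Y=(P[...,:2]-RO[:2])@n
m=(P[...,2]>.073)&(P[...,2]<.108)&(X<-.115)&(X>-.29)&(abs(Y)<.1)
k,l,st,ce=cv2.connectedComponentsWithStats(m.astype(np.uint8));i=1+st[1:,4].argmax()
for x0 in(-250,-220,-170,-140): 
    w=(l==i)&(abs(X*1000-x0)<10); print(x0,np.nanmedian(P[w][:,2]).round(4),(Y[w].min()*1000).round(1),(Y[w].max()*1000).round(1))
m=(P[...,2]>.108)&(P[...,2]<.135)&(X<-.13)&(X>-.29)&(abs(Y)<.06);print('ball',m.sum(),X[m].mean(),Y[m].mean(),P[m][:,2].max() if m.any() else 0)
E
```

```text
t 24.05 rackX -0.3647 Y 0.0003 z 0.1066 yaw 100.1 F [-0.7 -1.  -1.9] 0.0106
-250 0.0884 -75.4 74.3
-220 0.088 -75.2 74.5
-170 0.0881 -76.0 74.5
-140 0.0881 -75.5 74.4
ball 157 -0.1869609861361594 0.0031033632246528246 0.1319338536069925
```

The tray is now centred to 0.5 mm with yaw 0.1° off, and the ball is upright. Sliding in.

{"op": "apply_moves", "data": {"series": [[0.015,0,0,0,0,0,-1],[0.03,0,0,0,0,0,-1],[0.035,0,0,0,0,0,-1],[0.035,0,0,0,0,0,-1],[0.035,0,0,0,0,0,-1],[0.025,0,0,0,0,0,-1],[0.01,0,0,0,0,0,-1],[0,0,0,0,0,0,-1]]}}

```text
clock: 25.1
eef_pos: [0.6, -0.0514, 0.1061]
orientation: [2.013, 2.403, -0.004]
force: [-0.1, 0.2, -2.3]
opening: 0.0105
```

```bash
python3 -c "
from h import *
rk()"
```

```text
t 25.1 rackX -0.2907 Y 0.0005 z 0.1061 yaw 100.11 F [-0.1  0.2 -2.3] 0.0105
```

{"op": "apply_moves", "data": {"series": [[0.015,0,0,0,0,0,-1],[0.03,0,0,0,0,0,-1],[0.035,0,0,0,0,0,-1],[0.035,0,0,0,0,0,-1],[0.035,0,0,0,0,0,-1],[0.035,0,0,0,0,0,-1],[0.03,0,0,0,0,0,-1],[0.02,0,0,0,0,0,-1]]}}

```text
clock: 26.1
eef_pos: [0.5833, 0.0422, 0.1055]
orientation: [2.012, 2.404, -0.003]
force: [-0.1, 0.3, -2.2]
opening: 0.0108
```

{"op": "apply_moves", "data": {"series": [[0.015,0,0,0,0,0,-1],[0,0,0.004,0,0,0,-1],[0,0,0,0,0,0,-1],[0,0,0,0,0,0,-1]]}}

```text
clock: 26.6
eef_pos: [0.5825, 0.0464, 0.1038]
orientation: [2.014, 2.402, -0.004]
force: [0.7, -0.2, -2.2]
opening: 0.0107
```

```bash
python3 -c "
from h import *
rk()"
```

```text
t 26.6 rackX -0.1914 Y 0.0007 z 0.1038 yaw 100.05 F [ 0.7 -0.2 -2.2] 0.0107
```

{"op": "apply_moves", "data": {"series": [[0,0,0.004,0,0,0,-1],[0.01,0,0,0,0,0,-1],[0.01,0,0,0,0,0,-1],[0.01,0,0,0,0,0,-1],[0.006,0,0,0,0,0,-1],[0,0,0,0,0,0,-1],[0,0,0,0,0,0,-1]]}}

```text
clock: 27.48
eef_pos: [0.5799, 0.0619, 0.1023]
orientation: [2.013, 2.404, -0.002]
force: [1.5, 0.7, 0.9]
opening: 0.0107
```

```bash
python3 -c "
from h import *
rk()"
```

```text
t 27.475 rackX -0.1756 Y 0.0006 z 0.1023 yaw 100.13 F [1.5 0.7 0.9] 0.0107
```

{"op": "apply_moves", "data": {"series": [[0.004,0,0,0,0,0,-1],[0.003,0,0,0,0,0,-1],[0,0,0,0,0,0,-1],[0,0,0,0,0,0,-1]]}}

```text
clock: 27.98
eef_pos: [0.5796, 0.0636, 0.1023]
orientation: [2.013, 2.402, -0.003]
force: [0.7, -3.4, 2.6]
opening: 0.0108
```

{"op": "apply_moves", "data": {"series": [[0.003,0,0,0,0,0,-1],[0,0,0,0,0,0,-1],[0,0,0,0,0,0,-1]]}}

```text
clock: 28.35
eef_pos: [0.5793, 0.0651, 0.1022]
orientation: [2.013, 2.403, -0.003]
force: [1.7, -4.1, 3.9]
opening: 0.0108
```

```bash
python3 -c "
from h import *
rk()"
```

```text
t 28.35 rackX -0.1725 Y 0.0006 z 0.1022 yaw 100.09 F [ 1.7 -4.1  3.9] 0.0108
```

{"op": "apply_moves", "data": {"series": [[0.004,0,0,0,0,0,-1],[0,0,0,0,0,0,-1],[0,0,0,0,0,0,-1]]}}

```text
clock: 28.72
eef_pos: [0.5794, 0.065, 0.1023]
orientation: [2.013, 2.401, -0.006]
force: [1.7, -8.0, 5.6]
opening: 0.0108
```

```bash
python3 -c "
from h import *
rk()"
```

```text
t 28.725 rackX -0.1725 Y 0.0006 z 0.1023 yaw 100.04 F [ 1.7 -8.   5.6] 0.0108
```

The position stopped while the force rose to 8 N, so the tray is against the back stop. Easing off and releasing.

{"op": "apply_moves", "data": {"series": [[-0.004,0,-0.002,0,0,0,-1],[0,0,0,0,0,0,-1],[0,0,0,0,0,0,0.2],[0,0,0,0,0,0,0.2],[0,0,0,0,0,0,0.2],[0,0,0,0,0,0,0.2]]}}

```text
clock: 29.48
eef_pos: [0.5791, 0.0656, 0.103]
orientation: [2.013, 2.404, -0.003]
force: [-0.2, -0.7, 0.3]
opening: 0.051
```

{"op": "apply_moves", "data": {"series": [[0,0,-0.05,0,0,0,0.2],[0,0,-0.1,0,0,0,0.2],[0,0,-0.1,0,0,0,0.2],[-0.08,0,-0.06,0,0,0,0.2],[-0.12,0,0,0,0,0,0.2],[-0.12,0,0,0,0,0,0.2],[-0.12,0,0,0,0,0,0.2],[0,0,0,0,0,0,0.2]]}}

```text
clock: 30.48
eef_pos: [0.6097, -0.1136, 0.2287]
orientation: [2.022, 2.392, -0.007]
force: [0.7, -0.3, -0.3]
opening: 0.0516
```

Run:
```python
from h import *
rk()
d={n:get(n) for n in('top','side')};pickle.dump(d,open('d9.pkl','wb'))
a=cv2.resize(d['side']['pixels'][180:360,130:330],(440,396),interpolation=2)
b=cv2.resize(d['top']['pixels'][140:285,120:280],(437,396),interpolation=2)
cv2.imwrite('pics/f.png',cv2.resize(np.hstack([a,b])[:,:,::-1],(800,361)))
t=np.array([np.cos(np.radians(RY)),np.sin(np.radians(RY))]);n=np.array([-t[1],t[0]])
for nm in d:
    P=cloud(d[nm]);X=(P[...,:2]-RO[:2])@t;Y=(P[...,:2]-RO[:2])@n;Z=P[...,2]
    for x0,x1 in((-65,-35),(35,65)):
        m=(X*1000>x0)&(X*1000<x1)&(abs(Y)<.05)&(Z>.06)&(Z<.1);print(nm,'tray',x0,m.sum(),np.median(Z[m]))
    m=(abs(X)<.06)&(abs(Y)<.05)&(Z>.1)&(Z<.14);print('ball',m.sum(),X[m].mean(),Y[m].mean(),np.percentile(Z[m],98))
    hsv=cv2.cvtColor(d[nm]['pixels'],cv2.COLOR_RGB2HSV)
    br=(hsv[...,0]<18)&(hsv[...,1]>70)
    m=br&(X<-.13)&(X>-.22)&(abs(Y)<.04)&(Z>.09)&(Z<.14);print('tailgrip',m.sum(),np.percentile(X[m],[3,97]),np.median(Y[m]),np.percentile(Z[m],97))
    m=br&(X<-.05)&(X>-.13)&(abs(Y)<.05)&(Z>.26);print('guardgrip',m.sum(),np.percentile(X[m],[3,97]),np.median(Y[m]),np.percentile(Z[m],[3,97]))
```

```text
t 30.475 rackX -0.3536 Y 0.0017 z 0.2287 yaw 99.59 F [ 0.7 -0.3 -0.3] 0.0516
top tray -65 342 0.08442396324839384
top tray 35 368 0.08419370314724697
ball 171 0.003898763935572635 0.00427907714078806 0.12764321416924226
tailgrip 28 [-0.18233281 -0.1599489 ] 0.00256910814545039 0.13033127932803357
guardgrip 85 [-0.10417473 -0.0822385 ] 0.002630984251078215 [0.29415918 0.32760648]
side tray -65 378 0.08188184276110111
side tray 35 328 0.08321452684990177
ball 199 0.011349636721848046 0.007167906869654533 0.12406346161943455Traceback (most recent call last):
  File "<stdin>", line 15, in <module>
    return _quantile_unchecked(
        a, q, axis, out, overwrite_input, method, keepdims, weights)
    return _ureduce(a,
                    func=_quantile_ureduce_func,
    ...<5 lines>...
                    overwrite_input=overwrite_input,
                    method=method)
    r = func(a, **kwargs)
    result = _quantile(arr,
                       quantiles=q,
    ...<2 lines>...
                       out=out,
                       weights=wgt)
    slices_having_nans = np.isnan(arr[-1, ...])
                                  ~~~^^^^^^^^^
IndexError: index -1 is out of bounds for axis 0 with size 0
```

View pics/f.png

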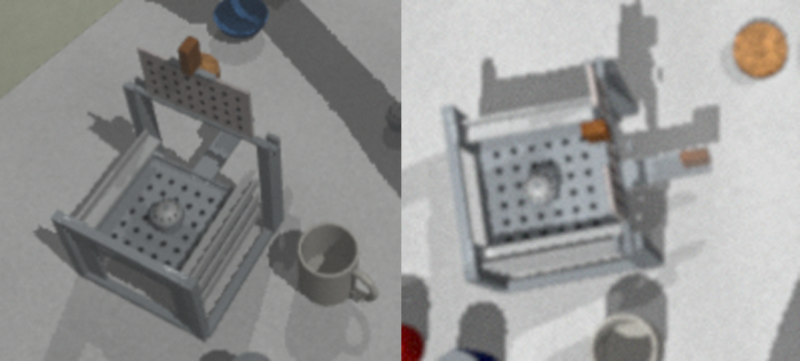

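The last picture shows the tray level on the middle rails, the ball upright at its middle (side crop 167,213) and the guard hanging. The robot is clear, so I'm handing in.

```bash
python3 -c "
from cell import ctrl
print(ctrl.hand_in())"
```

```text
the job is handed in; nothing more can be done
None
```

The job is handed in, at about 31 s on the robot's clock. The guard hangs in the notches, and the tray is home on the middle rails with the left tea ball standing on it. I moved nothing else.

- **Rail choice:** the object in the bay is the low jar, measured at about 66 mm high. That rules out the 45 mm rails, so I used the 80 mm pair.
- **Guard:** its grip top measured 0.327 m, which matches a lift of 0.160. It showed 5–6 N of support before I let go.
- **Tray:** its upper face is at about 0.084 m from above and 0.082–0.083 m from the side. It is level within about 1 mm. The push rose to 8 N with no further movement, so it is against the back stop; I eased off and released.
- **Tea ball:** its top is at 0.124–0.128 m, so it stands upright. It is near the tray's middle: 4 mm off along the rack from above, 11 mm in the side view, which sees only one side of it.

**Along the way:**
- The first ball grasp was about 8 mm too high, so I opened and regripped lower.
- The tray was about 5 mm and 0.8° off in front of the mouth, which I corrected before sliding in.
- My last script stopped with an error because the tail grip wasn't found in the side view. The side-view check of both grips is therefore missing; both were measured from above only.
- I did not measure the bystanders again. The last crops show no sign that any had been disturbed, but they do not cover them all.

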